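# Trial-press a denture flask

### The job

Give the brass flask a trial press: set it on the marked rectangle of the blue flask press, square to the mark, pull the lever down until it clicks into its third notch (lever level, never on to the fourth notch) and let go, leaving the flask clamped for two seconds. Then hold the red release button down until the lever has sprung fully up, and set the flask upright in the steel tray. Set the flask down rather than dropping it, and leave the other things on the bench where they are.

Things in the scene. Friction and masses are not known exactly. Their poses are not given: they have to be found in the camera images.
- flask_center (a point): loose closed brass denture flask with a dark seam round its middle and a dark disc on top, 60 x 75 x 42 mm (own x, y, z), 0.4 to 0.85 kg; the point is its centre, 21 mm above its underside. Starts upright on the bench. Grasp it across its 60 mm width (own x). The smaller grey aluminium flask is not the one to press.
- bed_center (a point): centre of the white-outlined rectangle (64 x 79 mm, long side along y) on the press's blue base (fixed, 150 mm in x, 250 mm in y), at bed height, 15 mm above the bench. Its axes are the press's: z up, the hinge 135 mm off in +y. The flask goes here, 75 mm side along this y, within 10 mm and 10 degrees, so that the foot lands on its middle. Open from above while the lever is up.
- lever_hinge (a point): centre of the lever's axle, 85 mm above the bench, 135 mm from bed_center in the press's +y; the lever turns about the press's x axis here, in the vertical plane through bed_center and the knob
- lever_knob (a point): centre of the black drum knob (36 mm diameter, flat ends 28 mm apart along the press's x) on the lever's end, 235 mm from lever_hinge. Lever up: 316 mm above the bench; third notch: 85 mm above the bench and 235 mm from the hinge in the press's -y. Can be pinched from above, fingers closing along x on its flat ends (the rod, 16 mm thick, leaves the knob towards the hinge).
- lever (a joint): lever angle, rad: 0 fully up (10 degrees back, away from the bed), grows as it is pulled down; a spring drives it up. One-way ratchet, notches at 1.43, 1.59, 1.75 (third, lever level) and 1.91 (fourth: not allowed); let go, it holds in the last notch passed, having clicked in within 0.02 past each value. The foot meets the flask at about 1.70. Pulling the knob takes 5 to 12 N.
- release_top (a point): top centre of the red release button, 28 mm diameter, pressed straight down, 64 mm above the bench, on a blue block 100 mm from the hinge in the press's -x. While it is held down the lever springs up by itself in about one second; let go too early, the lever catches in a higher notch. The plane in which the lever swings is 100 mm away from it.
- release (a joint): travel of the release button in m: 0 up, 0.008 fully down (5 to 7 N; the ratchet lets go by 0.005); springs back
- tray: fixed open steel tray, 145 x 125 mm (own x, y) outside, walls 3 mm thick and 14 mm high, floor 3 mm above the bench; origin at the centre of its underside. It and the flask start on opposite sides of the press; the raised lever stands in the way of a low straight move across.
- mirror: dental mirror lying on the bench, a steel handle 10 mm thick, about 165 mm long; bystander, as are the following
- scaler: dental scaler lying on the bench, a steel handle 10 mm thick, about 150 mm long
- wax_pot: small white lidded pot, 40 mm diameter, 43 mm high; origin under its centre
- mixing_bowl: green bowl, 110 mm diameter, 60 mm high; origin under its centre
- spare_flask: smaller grey aluminium flask, 50 x 60 x 34 mm; origin under its centre
- cast: white plaster tooth model, 60 x 70 x 31 mm; origin under its centre
- resin_bottle: white bottle with red cap, 48 mm diameter, 100 mm high; origin under its centre
- liquid_cup: blue cup, 56 mm diameter, 50 mm high; origin under its centre
- flask: the same brass flask as flask_center, origin at the centre of its underside
- foot: sprung rubber foot under the lever, a 32 mm disc 135 mm from the hinge, hanging 35 mm below the rod's centre line when the lever is level; presses the flask with about 7 N in the third notch; origin at the centre of its underside
Mind the look-alikes: they are no part of the job. Of the things that look like the flask, take the one that is nearest to the robot's base at the start.

How it is judged:
By the outcome, as a careful person would: the job done as asked, in the order asked, and still so for the second after the job is handed in, with the robot touching nothing.
It also fails if it takes over 72 s, if anything falls off the work surface, if the arm or the gripper's body presses on something with over 40 N, if the wrist force passes 120 N, or if a joint passes its speed limit or range.

### The arm

A 7-joint arm with a two-finger parallel gripper is mounted at the origin on the work surface. World frame = base frame: x ahead of the robot, y to its left, z up, the work surface at z = 0. Lengths are in m, angles in degrees, forces in N, time in s.
With the tool pointing down it reaches from about 0.425 to 0.875 m from the base axis. Payload 4.7 kg.
Tool frame: the origin (TCP) lies midway between the tips of the shut fingers; the grasp point (between the pads) lies 19 mm behind it; z points along the fingers, y is the line along which they close (so a half turn about z gives the same grasp; the last joint's range is limited). The gripper opens to 87 mm and grips with 3 to 60 N. Pads are 19 mm wide; open, the fingers measure 117 mm over their backs; the gripper's body (75 mm by 190 mm) begins 51 mm behind the grasp point.
Start: joints at [75.235, 18.392, -4.016, 83.108, 1.295, 78.541, -3.26], TCP at [0.174, -0.626, 0.223] pointing down, gripper open.
Joint ranges: [-163.93, 163.93], [-17.29, 119.83], [-79.2, 71.16], [3.27, 140.29], [-89.18, 269.18], [5.43, 117.66], [-154.24, 154.24]. Speed limits (degrees/s): [147.25, 147.25, 180, 180, 180, 180, 180].

### API

Orientations are given as [roll, pitch, yaw] about the fixed x, y, z axes, in that order (R = Rz(yaw) Ry(pitch) Rx(roll)).
In Python, from cell import env, viewer, boxes_of, masks_of gives the robot as it stands. The module is installed in compiled form; this text tells all that it offers.
- The arm moves only by the tool apply_moves, never from a script. Its argument "moves" is a list of rows, each a list of 7 numbers: the shift along the tool's x, y, z scaled (see below), then the turn, a rotation vector about the tool's x, y, z scaled (see below), then the opening, from 0 (shut) to 1 (fully open). A call has 1 to 20 rows; each row is the pose to reach, as a shift and turn from the pose commanded when the call began, along the tool's axes at that moment; what a row does not reach only later rows make up. The controller multiplies each number of a shift by 0.2 m and each number of a turn by 1.5 rad. A row lasts 1/10 s, in which the tool goes at most 50 mm and 8.59 degrees, less where a joint would pass 70% of its speed; a pose out of reach is approached as far as the arm can. A call with a number of a shift or a turn outside -1 to 1 is refused whole. A call with a gripper value outside its range is refused whole. The fingers move at their own pace and stop on an object; "grip_force" is the grip in N (left out, the last holds). Time passes only in rows, so rows that repeat a pose let the fingers close. It gives the time, the measured TCP pose, the force, the opening and the grip force at its end, in the units of the state.
- env.get_obs(): the state, without advancing time (a new reading comes with each control period).
- viewer.read_camera(name): name is "side" or "top" or "wrist"; returns the picture (480x640x3 uint8, red, green, blue); there is no depth.
- viewer.get_calibration(name): a dict with "fov_y" (degrees; the focal length in pixels is half the picture's height over the tangent of half this angle, whatever the lens; pixels are square), "cx", "cy" (the principal point, pixels), "position" and "orientation" of the camera in the world. Camera axes: x right, y up, looking along -z (the intrinsics and any distortion apply to the point x, -y, -z); pixel columns grow to the right and rows downward; lengths in m; the calibration is good to about 2 mm. A picture is of the moment at which its call begins: read the wrist's pose just before it. get_calibration takes no time and is no camera call; for the wrist camera it gives the pose at the moment of the call.
- env.sign_off(): hands the job in; it is judged then, once.
Trained networks look in the newest picture that a camera, given by its name, has taken for a name from the list of things; names that differ only in an ending like _2 or _b are one class to them, and where a whole thing is asked for, a point or a joint stands for the part that bears it (a point fixed in the world has none). Each returns a list of dicts, best first, with "conf" (0 to 1); they miss things now and then, are a little off and sometimes report something else, mostly with a low value. They report only what shows in the picture. A call takes as long as a camera call. They do not tell look-alikes from the thing itself.
- boxes_of(camera, target): "location" ([column, row] in pixels, amid what is visible of it).
- masks_of(camera, target): "pixels" (480x640 bool, what is visible of it) and "location" ([column, row] in pixels, amid what is visible of it).
The state is a dict: "time_s": time; "qpos": joint angles; "joint_velocities": joint speeds; "effort": joint torques, N m; "tool_pos": TCP position; "tool_rot": TCP orientation; "force": force on the tool from outside, world axes, zero at the start; "wrist_torque": the same for the moment, N m; "grip_width": finger opening in m; "grasp_force": force on a finger pad.
Only numpy, scipy, OpenCV 4.12 (cv2) and the standard library are available. Lean on these libraries where they do the work, as an engineer would, in place of code of your own. Each camera call takes 0.05 s, during which the arm holds its last target. There are 200 camera calls.

## Working session

There is one attempt and no reset: what is moved stays moved. The work goes in short steps, Python scripts to look and compute and a tool call to move; the robot and the scene stay as the last step left them, time stands still between calls to the robot, and variables do not carry over. Pictures are saved under pics/ and viewed, at most 10 in all, crops included, and the job is handed in when it is done.

Besides the shell and the picture viewer there is one more tool, called as name(argument=value, ...) on one line, values as JSON. apply_moves: Moves the arm, as the interface text tells. Shifts and turns lie within -1 to 1; 1 stands for 0.2 m of shift or 1.5 rad of turn. Its arguments: {"type":"object","properties":{"moves":{"type":"array","items":{"type":"array","items":{"type":"number","minimum":-1,"maximum":1}}},"grip_force":{"type":"number"}},"required":["moves"]}

```bash
mkdir -p pics; python3 - <<'E'
from cell import env, viewer, boxes_of, masks_of
import cv2,numpy as np
print(env.get_obs())
for c in ("side","top"):
    im=viewer.read_camera(c); cv2.imwrite(f"pics/{c}0.png",im[:,:,::-1]); print(c,viewer.get_calibration(c))
    for t in ("flask","spare_flask","bed_center","lever_hinge","lever_knob","release_top","tray","foot"):
        print(t,[(np.round(b["location"],1).tolist(),round(b["conf"],2)) for b in boxes_of(c,t)][:4])
E
```

```text
{'time_s': 0.0, 'qpos': array([75.23597583, 18.43978896, -4.01591809, 83.17635109,  1.29470057,
       78.54063713, -3.25830994]), 'joint_velocities': array([-0.04762803, -0.01744456,  0.00433979,  0.01934729, -0.06011629,
       -0.00088511,  0.03610246]), 'effort': array([ 8.35619267e-04, -4.91290784e+01, -4.03892091e-01, -3.12521982e+01,
       -6.40306226e-02,  4.37714683e-02,  1.86629445e-04]), 'tool_pos': array([ 0.17429511, -0.62560816,  0.22144061]), 'tool_rot': array([-1.79888453e+02,  5.40184065e-03,  1.55758084e+01]), 'force': array([-0.51921203, -0.50236035, -0.45645956]), 'wrist_torque': array([-0.02788687,  0.00713273,  0.00119935]), 'grasp_force': 0.0, 'grip_width': 0.08728755842996264}
side {'fov_y': 51.450788486043, 'cx': 326.33803161436975, 'cy': 241.65745194655454, 'position': array([0.16337173, 0.79944824, 0.73753228]), 'orientation': array([  60.64874084,    1.12568044, -155.58926324])}
flask [([404.5, 258.3], 0.96), ([348.1, 222.5], 0.68), ([371.1, 240.0], 0.62), ([341.7, 260.7], 0.57)]
spare_flask [([220.7, 309.4], 0.57), ([251.3, 298.2], 0.37)]
bed_center [([274.3, 327.4], 0.82)]
lever_hinge [([275.8, 325.1], 0.59), ([405.3, 301.9], 0.48)]
lever_knob [([251.4, 298.6], 0.89)]
release_top [([252.8, 300.6], 0.74), ([299.3, 345.5], 0.65)]
tray [([264.7, 448.6], 0.64)]
foot [([255.0, 264.2], 0.55)]
top {'fov_y': 44.18974045178996, 'cx': 319.0207115155011, 'cy': 243.59531162858437, 'position': array([ 0.29165742, -0.09256764,  1.70153104]), 'orientation': array([ 11.22652766,   1.10175917, -90.63412522])}
flask [([391.5, 242.2], 0.97), ([438.2, 253.7], 0.97), ([464.9, 220.4], 0.96), ([354.3, 318.6], 0.69)]
spare_flask [([282.8, 183.3], 0.55)]
bed_center [([277.5, 244.6], 0.85)]
lever_hinge [([279.5, 240.4], 0.7)]
lever_knob [([251.3, 228.7], 0.56)]
release_top [([257.3, 266.1], 0.44), ([251.6, 227.6], 0.27)]
tray [([186.1, 285.3], 0.71)]
foot [([255.5, 223.2], 0.68)]
```

View pics/top0.png

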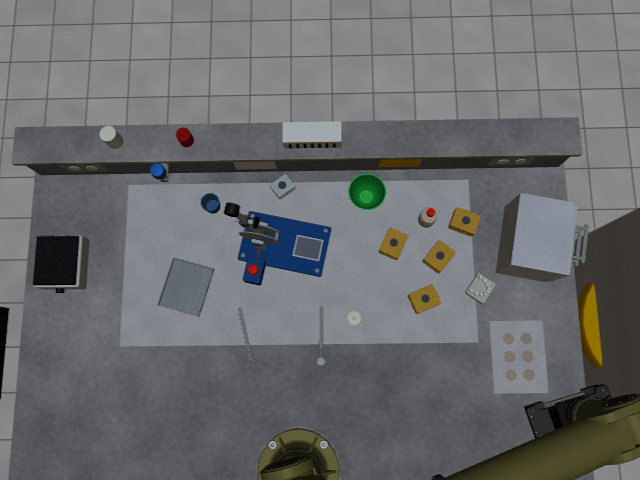

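View pics/side0.png

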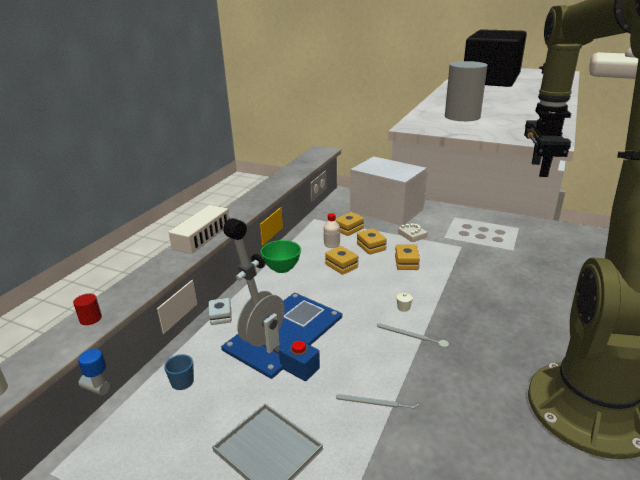

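Top view: four look-alike brass flasks at about (393,243), (438,256), (464,221) and (424,298), with (424,298) looking nearest the base. The bed mark is at (308,247), the lever is raised at about (235,210), the red button at (253,269) and the tray at (186,287).

```bash
cat > h.py <<'E'
import numpy as np, cv2
from scipy.spatial.transform import Rotation as R
from cell import env, viewer, boxes_of, masks_of
def cam(c):
    k=viewer.get_calibration(c); f=240/np.tan(np.radians(k["fov_y"]/2))
    return f,k["cx"],k["cy"],np.array(k["position"]),R.from_euler("xyz",k["orientation"],degrees=True).as_matrix()
def ray(K,px):
    f,cx,cy,p,M=K; px=np.atleast_2d(np.asarray(px,float))
    return p,np.c_[(px[:,0]-cx)/f,-(px[:,1]-cy)/f,-np.ones(len(px))]@M.T
def onz(K,px,z):
    p,d=ray(K,px); return p+d*((z-p[2])/d[:,2:3])
def proj(K,X):
    f,cx,cy,p,M=K; v=(np.atleast_2d(X)-p)@M
    return np.c_[cx+f*v[:,0]/-v[:,2],cy-f*v[:,1]/-v[:,2]]
E
python3 - <<'E'
from h import *
K=cam("top"); S=cam("side")
print("base px",proj(K,[0,0,0]),proj(S,[0,0,0]))
im=cv2.imread("pics/top0.png"); hsv=cv2.cvtColor(im,cv2.COLOR_BGR2HSV)
m=cv2.inRange(hsv,(12,120,90),(30,255,255)); m[:,480:]=0; m[:200]=0
m=cv2.morphologyEx(m,cv2.MORPH_CLOSE,np.ones((5,5)))
for c in cv2.findContours(m,0,2)[0]:
    if cv2.contourArea(c)<150: continue
    r=cv2.minAreaRect(c); b=onz(K,cv2.boxPoints(r),0.042)
    X=onz(K,[r[0]],0.042)[0]
    print("brass",np.round(r[0],1),X.round(3),"d",np.hypot(X[0],X[1]).round(3),"edges",[(round(np.linalg.norm(b[i+1]-b[i]),3),round(np.degrees(np.arctan2(*(b[i+1]-b[i])[1::-1])),1)) for i in(0,1)])
for n,px,z in(("bed",(308,247.5),.015),("btn",(253,269),.064),("tray",(186,287),.01)): print(n,onz(K,[px],z).round(3))
for n,px,z in(("bed",(304,314),.015),("btn",(298.5,347),.064),("tray",(268,447),.01),("flask",(407,250),.042)): print("side",n,onz(S,[px],z).round(3))
# masks
for t in("tray","lever_knob"):
    r=masks_of("top",t)[0]; a=cv2.minAreaRect(np.argwhere(r["pixels"])[:,::-1].astype(np.float32)); b=onz(K,cv2.boxPoints(a),.012 if t=="tray" else .316)
    print(t,r["conf"],b.mean(0).round(3),(b[1]-b[0]).round(3),(b[2]-b[1]).round(3))
for c,b in(("top",(200,180,360,320)),):
    cv2.imwrite("pics/crop1.png",cv2.resize(im[b[1]:b[3],b[0]:b[2]],None,fx=4,fy=4,interpolation=cv2.INTER_CUBIC))
E
```

```text
base px [[298.28019889 470.27605992]] [[589.98084442 407.67310167]]
brass [424.1 298.7] [ 0.46  -0.357  0.042] d 0.582 edges [(np.float64(0.079), np.float64(-67.7)), (np.float64(0.059), np.float64(-159.5))]
brass [438.9 256.1] [ 0.58  -0.404  0.042] d 0.707 edges [(np.float64(0.077), np.float64(-38.4)), (np.float64(0.058), np.float64(-129.2))]
brass [392.9 243.2] [ 0.62  -0.275  0.042] d 0.678 edges [(np.float64(0.078), np.float64(-25.2)), (np.float64(0.058), np.float64(-115.6))]
brass [464.7 221.1] [ 0.681 -0.483  0.042] d 0.835 edges [(np.float64(0.065), np.float64(-22.3)), (np.float64(0.075), np.float64(-111.9))]
bed [[ 0.616 -0.032  0.015]]
btn [[0.547 0.121 0.064]]
tray [[0.506 0.322 0.01 ]]
side bed [[ 0.612 -0.028  0.015]]
side btn [[0.544 0.128 0.064]]
side tray [[0.506 0.323 0.01 ]]
side flask [[ 0.463 -0.363  0.042]]Traceback (most recent call last):
  File "<stdin>", line 16, in <module>
IndexError: list index out of range
```

```bash
cat >> h.py <<'E'
def units(pos,yaw,p0=None,y0=None):
    """row for a tool-down target from a start pose (default: measured)"""
    o=env.get_obs(); p0=o["tool_pos"] if p0 is None else np.array(p0); y0=o["tool_rot"][2] if y0 is None else y0
    A=R.from_euler("xyz",[180,0,y0],degrees=True); B=R.from_euler("xyz",[180,0,yaw],degrees=True)
    return np.r_[A.inv().apply(np.array(pos)-p0)/.2,(A.inv()*B).as_rotvec()/1.5].round(3)
E
python3 - <<'E'
from h import *
print(units([.317,-.49,.223],64,[.174,-.626,.223],15.6), units([.46,-.357,.21],112,[.317,-.49,.223],64))
K=cam("top"); im=cv2.imread("pics/top0.png")
def rect(m,z,n):
    c=max(cv2.findContours(m,0,2)[0],key=cv2.contourArea); a=cv2.minAreaRect(c); b=onz(K,cv2.boxPoints(a),z); e=b[1]-b[0]; g=b[2]-b[1]
    for v in(e,g): print(n,b.mean(0).round(3),np.linalg.norm(v).round(3),np.degrees(np.arctan2(v[1],v[0])).round(1))
hsv=cv2.cvtColor(im,cv2.COLOR_BGR2HSV)
roi=np.zeros(im.shape[:2],np.uint8); roi[225:272,285:330]=255
m=cv2.inRange(hsv,(0,0,100),(180,90,255))&roi; rect(m,.015,"bed")
viewer.read_camera("top")
for r in masks_of("top","tray")[:1]: rect(r["pixels"].astype(np.uint8),.012,"tray")
cv2.imwrite("pics/crop1.png",cv2.resize(im[190:320,200:350],None,fx=4,fy=4,interpolation=cv2.INTER_CUBIC))
E
```

```text
[ 0.872 -0.463 -0.    -0.     0.    -0.563] [ 0.911  0.351  0.065  0.     0.    -0.559]
bed [ 0.616 -0.03   0.015] 0.064 -11.3
bed [ 0.616 -0.03   0.015] 0.081 -102.4
tray [0.508 0.322 0.012] 0.152 -15.4
tray [0.508 0.322 0.012] 0.133 -108.3
```

View pics/crop1.png

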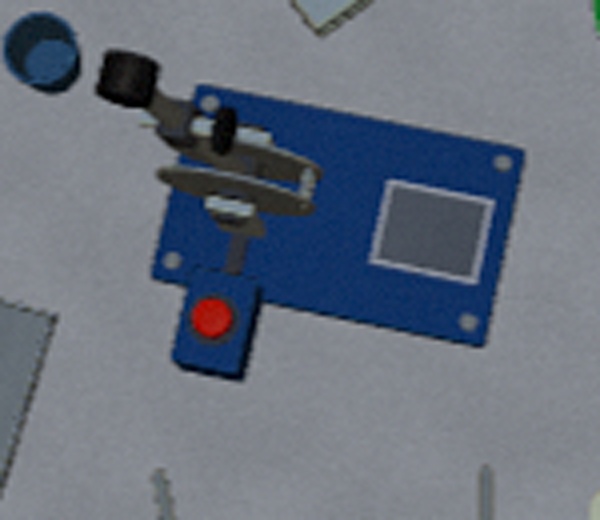

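apply_moves(moves=[[0.87, -0.456, 0, 0, 0, -0.563, 1], [0.87, -0.456, 0, 0, 0, -0.563, 1], [0.87, -0.456, 0, 0, 0, -0.563, 1], [0.87, -0.456, 0, 0, 0, -0.563, 1], [0.87, -0.456, 0, 0, 0, -0.563, 1], [0.87, -0.456, 0, 0, 0, -0.563, 1], [0.87, -0.456, 0, 0, 0, -0.563, 1]])

```text
time_s: 1.75
tool_pos: [0.3178, -0.4914, 0.2227]
tool_rot: [180.0, 0.0, 64.0]
force: [-0.3, -0.4, -0.6]
grip_width: 0.0873
grasp_force: 0.0
```

The crop shows the press with the mark at about (434,232) in the crop, the lever leaning back to a knob at (128,77), and the red button at (212,318). The press yaw is about -12°.

apply_moves(moves=[[0.911, 0.351, 0.065, 0, 0, -0.559, 1], [0.911, 0.351, 0.065, 0, 0, -0.559, 1], [0.911, 0.351, 0.065, 0, 0, -0.559, 1], [0.911, 0.351, 0.065, 0, 0, -0.559, 1], [0.911, 0.351, 0.065, 0, 0, -0.559, 1], [0.911, 0.351, 0.065, 0, 0, -0.559, 1], [0.911, 0.351, 0.065, 0, 0, -0.559, 1]])

```text
time_s: 2.45
tool_pos: [0.4606, -0.3588, 0.2094]
tool_rot: [-180.0, -0.0, 111.9]
force: [0.0, -0.3, -0.3]
grip_width: 0.087
grasp_force: 0.0
```

```bash
cat >> h.py <<'E'
def brass(c,z=.042,name=None):
    K=cam(c); im=viewer.read_camera(c)[:,:,::-1].copy()
    if name: cv2.imwrite(f"pics/{name}.png",im)
    m=cv2.inRange(cv2.cvtColor(im,cv2.COLOR_BGR2HSV),(12,120,90),(30,255,255))
    m=cv2.morphologyEx(m,cv2.MORPH_CLOSE,np.ones((9,9)))
    for k in cv2.findContours(m,0,2)[0]:
        if cv2.contourArea(k)<2000: continue
        b=onz(K,cv2.boxPoints(cv2.minAreaRect(k)),z)
        print("brass",b.mean(0).round(4),[(np.linalg.norm(v).round(4),np.degrees(np.arctan2(v[1],v[0])).round(1)) for v in(b[1]-b[0],b[2]-b[1])])
E
python3 - <<'E'
from h import *
o=env.get_obs(); print(o["tool_pos"],o["tool_rot"]); print(viewer.get_calibration("wrist"))
brass("wrist",name="w1")
E
```

```text
[ 0.46062588 -0.35884771  0.20942112] [-1.79991699e+02 -7.23110821e-03  1.11876040e+02]
{'fov_y': 70.37790796808031, 'cx': 316.79777443165904, 'cy': 235.65141323810224, 'position': array([ 0.4333678 , -0.2903496 ,  0.37035946]), 'orientation': array([-15.86703191,   0.04780613,  21.88373155])}
brass [ 0.6816 -0.4632  0.042 ] [(np.float64(0.3908), np.float64(22.2)), (np.float64(0.0341), np.float64(-53.4))]
brass [ 0.4611 -0.3582  0.042 ] [(np.float64(0.0565), np.float64(21.9)), (np.float64(0.0746), np.float64(-66.7))]
brass [ 0.6147 -0.2784  0.042 ] [(np.float64(0.0618), np.float64(62.9)), (np.float64(0.0824), np.float64(-23.9))]
```

View pics/w1.png

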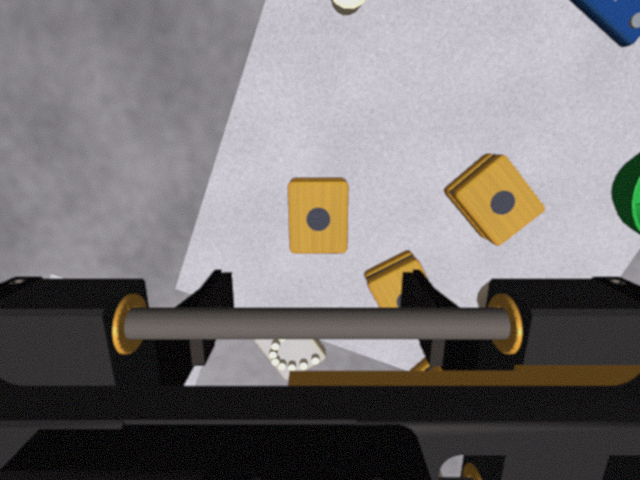

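The target flask is at wrist pixel (318,217), world (0.461, -0.358), and the tool's yaw already matches. The neighbouring flasks clear the fingers.

apply_moves(moves=[[0, 0, 0.9, 0, 0, 0, 1], [0, 0, 0.9, 0, 0, 0, 1], [0, 0, 0.9, 0, 0, 0, 1], [0, 0, 0.9, 0, 0, 0, 1], [0, 0, 1, 0, 0, 0, 1], [0, 0, 1, 0, 0, 0, 1], [0, 0, 1, 0, 0, 0, 0], [0, 0, 1, 0, 0, 0, 0], [0, 0, 1, 0, 0, 0, 0], [0, 0, 1, 0, 0, 0, 0], [0, 0, 1, 0, 0, 0, 0], [0, 0, 1, 0, 0, 0, 0], [0, 0, 1, 0, 0, 0, 0], [0, 0, 1, 0, 0, 0, 0]], grip_force=40)

```text
time_s: 3.9
tool_pos: [0.4615, -0.3592, 0.0107]
tool_rot: [179.9, 0.1, 112.0]
force: [-0.3, 0.9, 6.5]
grip_width: 0.0597
grasp_force: 40.0
```

```bash
python3 - <<'E'
from h import *
o=env.get_obs(); p=o["tool_pos"]; y=o["tool_rot"][2]; print(p,y,o["grip_width"])
q=np.r_[p[:2],p[2]+.15]; m=[.54,-.19,q[2]]
print(units(m,95,q,y),units([.616,-.031,.1],78,m,95))
E
```

```text
[ 0.46152941 -0.35920444  0.0107169 ] 111.98974254003879 0.05972929339085703
[ 0.638  0.681  0.     0.    -0.     0.198] [ 0.759  0.448  0.304 -0.    -0.     0.198]
```

apply_moves(moves=[[0, 0, -0.1, 0, 0, 0, 0], [0, 0, -0.25, 0, 0, 0, 0], [0, 0, -0.45, 0, 0, 0, 0], [0, 0, -0.65, 0, 0, 0, 0], [0.1, 0.1, -0.75, 0, 0, 0.04, 0], [0.2, 0.2, -0.75, 0, 0, 0.08, 0], [0.32, 0.34, -0.75, 0, 0, 0.12, 0], [0.44, 0.48, -0.75, 0, 0, 0.16, 0], [0.56, 0.6, -0.75, 0, 0, 0.198, 0], [0.638, 0.681, -0.75, 0, 0, 0.198, 0], [0.638, 0.681, -0.75, 0, 0, 0.198, 0]])

```text
time_s: 5.0
tool_pos: [0.5397, -0.1835, 0.1582]
tool_rot: [-179.9, -0.2, 95.4]
force: [-0.5, 1.1, -5.4]
grip_width: 0.0596
grasp_force: 40.0
```

apply_moves(moves=[[0.1, 0.06, 0, 0, 0, 0.04, 0], [0.25, 0.14, 0, 0, 0, 0.08, 0], [0.4, 0.22, 0, 0, 0, 0.12, 0], [0.55, 0.32, 0, 0, 0, 0.16, 0], [0.66, 0.4, 0.1, 0, 0, 0.198, 0], [0.72, 0.43, 0.2, 0, 0, 0.198, 0], [0.759, 0.448, 0.304, 0, 0, 0.198, 0], [0.759, 0.448, 0.304, 0, 0, 0.198, 0], [0.759, 0.448, 0.304, 0, 0, 0.198, 0]])

```text
time_s: 5.9
tool_pos: [0.6141, -0.0315, 0.0977]
tool_rot: [-179.8, 0.1, 77.9]
force: [1.1, -0.9, -4.8]
grip_width: 0.0596
grasp_force: 40.0
```

```bash
python3 - <<'E'
from h import *
o=env.get_obs(); print(o["tool_pos"],o["tool_rot"],o["grip_width"])
K=cam("wrist"); im=viewer.read_camera("wrist"); cv2.imwrite("pics/w2.png",im[:,:,::-1])
for t in("lever_knob","release_top","tray","flask","bed_center"): print(t,[(np.round(b["location"],1).tolist(),round(b["conf"],2)) for b in boxes_of("wrist",t)][:3])
M=np.array([[np.cos(a:=np.radians(-12)),-np.sin(a)],[np.sin(a),np.cos(a)]])
c=np.array([.616,-.031])
for n,x,y,z in [("rect",sx*.032,sy*.0395,.015) for sx in(-1,1) for sy in(-1,1)]+[("base",sx*.075,sy,.015) for sx in(-1,1) for sy in(-.06,.19)]+[("btn",-.1,.135,.064)]:
    print(n,proj(K,np.r_[c+M@[x,y],z]).round(0))
E
```

```text
[ 0.61408347 -0.03151741  0.09769123] [-1.79841980e+02  6.73060522e-02  7.79355677e+01] 0.05958436264791677
lever_knob [([339.2, 43.5], 0.87)]
release_top [([152.8, 30.4], 0.83)]
tray []
flask [([316.2, 277.1], 0.73), ([150.2, 30.1], 0.44)]
bed_center [([298.0, 89.9], 0.88)]
rect [[277. 289.]]
rect [[274. 188.]]
rect [[360. 289.]]
rect [[363. 187.]]
base [[224. 313.]]
base [[192. -66.]]
base [[413. 313.]]
base [[445. -66.]]
btn [[119.  10.]]
```

View pics/w2.png

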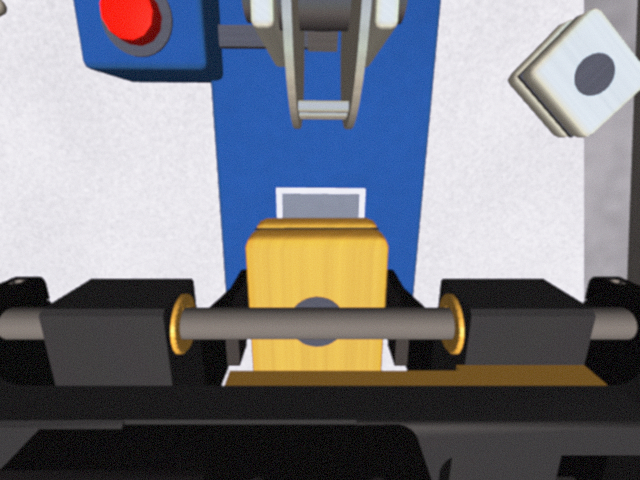

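The wrist view shows the held flask over the bed mark: its front edge is at row 189, columns 276-365, about 2 px right of my estimate. So the bed is at about (0.617, -0.031). I'll shift slightly and lower.

apply_moves(moves=[[0, 0.01, 0.12, 0, 0, 0, 0], [0, 0.01, 0.24, 0, 0, 0, 0], [0, 0.01, 0.32, 0, 0, 0, 0], [0, 0.01, 0.33, 0, 0, 0, 0], [0, 0.01, 0.33, 0, 0, 0, 0], [0, 0.01, 0.33, 0, 0, 0, 0]])

```text
time_s: 6.8
tool_pos: [0.6183, -0.0307, 0.0341]
tool_rot: [179.9, -0.0, 78.0]
force: [-0.3, 0.4, -4.8]
grip_width: 0.0596
grasp_force: 40.0
```

apply_moves(moves=[[0, -0.003, 0.012, 0, 0, 0, 0], [0, -0.005, 0.022, 0, 0, 0, 0], [0, -0.005, 0.032, 0, 0, 0, 0], [0, -0.005, 0.038, 0, 0, 0, 0], [0, -0.005, 0.042, 0, 0, 0, 0], [0, -0.005, 0.042, 0, 0, 0, 0]])

```text
time_s: 7.4
tool_pos: [0.6162, -0.0306, 0.0258]
tool_rot: [180.0, 0.0, 78.0]
force: [-4.6, 0.0, 6.1]
grip_width: 0.0597
grasp_force: 40.0
```

apply_moves(moves=[[0, -0.005, 0.042, 0, 0, 0, 0.5], [0, -0.005, 0.042, 0, 0, 0, 1], [0, -0.005, 0.042, 0, 0, 0, 1], [0, -0.005, 0.042, 0, 0, 0, 1], [0, -0.005, 0.042, 0, 0, 0, 1], [0, -0.005, 0, 0, 0, 0, 1], [0, -0.005, -0.2, 0, 0, 0, 1], [0, -0.005, -0.5, 0, 0, 0, 1], [0, -0.005, -0.85, 0, 0, 0, 1], [0, -0.005, -0.85, 0, 0, 0, 1]])

```text
time_s: 8.4
tool_pos: [0.6169, -0.0299, 0.1994]
tool_rot: [179.7, -0.0, 78.0]
force: [0.8, -0.1, 0.2]
grip_width: 0.0871
grasp_force: 0.0
```

```bash
python3 - <<'E'
from h import *
o=env.get_obs(); print(o["tool_pos"],o["tool_rot"],o["grip_width"])
brass("wrist",.057,"w3"); im=viewer.read_camera("top"); im=viewer.read_camera("side")
M=np.array([[np.cos(a:=np.radians(-12)),-np.sin(a)],[np.sin(a),np.cos(a)]])
c=np.array([.617,-.031]); k=np.r_[c+M@[0,.1758],.316]; print("knob pred",k)
ms=masks_of("side","lever_knob"); mt=masks_of("top","lever_knob")
for n,m in(("side",ms),("top",mt)):
    K=cam(n); print(n,proj(K,k).round(1),[(np.round(b["location"],1),b["conf"]) for b in m[:2]], [onz(K,[b["location"]],.316).round(3) for b in m[:2]])
p=o["tool_pos"];y=o["tool_rot"][2]; q=[p[0],p[1],.375]
print(units(q,78,p,y),units([k[0],k[1],.375],78,q,78))
E
```

```text
[ 0.61685424 -0.02992581  0.19935318] [ 1.79674758e+02 -4.72937092e-02  7.79882648e+01] 0.0871094467243901
brass [ 0.736  -0.2231  0.057 ] [(np.float64(0.3655), np.float64(-12.2)), (np.float64(0.0244), np.float64(-87.4))]
brass [ 0.6168 -0.0294  0.057 ] [(np.float64(0.0567), np.float64(-12.0)), (np.float64(0.0753), np.float64(-100.6))]
knob pred [0.65355088 0.14095835 0.316     ]
side [[235.3 229.1]] [(array([252.6, 299.9]), 0.76), (array([297.9, 345.9]), 0.53)] [array([[0.508, 0.316, 0.316]]), array([[0.403, 0.378, 0.316]])]
top [[232.1 209.8]] [(array([250.7, 228.2]), 0.66)] [array([[0.607, 0.095, 0.316]])]
[ 0.     0.    -0.878  0.     0.    -0.   ] [0.874 0.002 0.    0.    0.    0.   ]
```

View pics/w3.png

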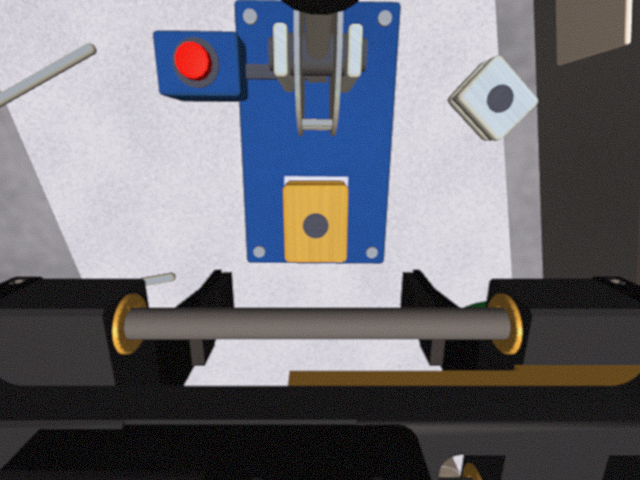

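The wrist view shows the flask standing square on the mark (disc at (316,226)), centred in the base. The predicted knob pixels match the earlier pictures. Next is the knob.

apply_moves(moves=[[0, 0, -0.25, 0, 0, 0, 1], [0, 0, -0.5, 0, 0, 0, 1], [0, 0, -0.75, 0, 0, 0, 1], [0, 0, -0.88, 0, 0, 0, 1], [0.2, 0, -0.88, 0, 0, 0, 1], [0.45, 0, -0.88, 0, 0, 0, 1], [0.7, 0, -0.88, 0, 0, 0, 1], [0.874, 0.002, -0.88, 0, 0, 0, 1], [0.874, 0.002, -0.88, 0, 0, 0, 1], [0.874, 0.002, -0.88, 0, 0, 0, 1]])

```text
time_s: 9.65
tool_pos: [0.6516, 0.1412, 0.368]
tool_rot: [-179.8, 0.1, 78.1]
force: [0.4, -1.6, 0.6]
grip_width: 0.0871
grasp_force: 0.0
```

apply_moves(moves=[[0, 0.01, 0.15, 0, 0, 0, 1], [0, 0.01, 0.3, 0, 0, 0, 1], [0, 0.01, 0.355, 0, 0, 0, 1], [0, 0.01, 0.355, 0, 0, 0, 1], [0, 0.01, 0.355, 0, 0, 0, 0.5], [0, 0.01, 0.355, 0, 0, 0, 0], [0, 0.01, 0.355, 0, 0, 0, 0], [0, 0.01, 0.355, 0, 0, 0, 0], [0, 0.01, 0.355, 0, 0, 0, 0], [0, 0.01, 0.355, 0, 0, 0, 0], [0, 0.01, 0.355, 0, 0, 0, 0], [0, 0.01, 0.355, 0, 0, 0, 0], [0, 0.01, 0.355, 0, 0, 0, 0]], grip_force=40)

```text
time_s: 10.95
tool_pos: [0.6543, 0.1401, 0.2993]
tool_rot: [180.0, -0.0, 77.9]
force: [2.3, 0.3, -1.6]
grip_width: 0.0276
grasp_force: 40.0
```

```bash
python3 - <<'E'
from h import *
o=env.get_obs(); print(o["tool_pos"],o["tool_rot"],o["grip_width"])
t=np.radians(-10)+np.arange(0,1.81,.1)
# shift from lever angle 0: toward -tool x (press -y), down (tool z)
r=.235
for th in np.r_[np.arange(0,1.76,.125),1.78,1.80]:
    a=th-np.radians(10); a0=-np.radians(10)
    print(round(th,3), round(-r*(np.sin(a)-np.sin(a0))/.2,3), round(r*(np.cos(a0)-np.cos(a))/.2,3))
E
```

```text
[0.65431081 0.14006547 0.29930432] [ 1.79964846e+02 -1.19015110e-02  7.79388906e+01] 0.027587857131465922
0.0 -0.0 0.0
0.125 -0.146 -0.016
0.25 -0.293 -0.015
0.375 -0.438 0.006
0.5 -0.58 0.044
0.625 -0.716 0.099
0.75 -0.844 0.171
0.875 -0.961 0.259
1.0 -1.068 0.36
1.125 -1.16 0.474
1.25 -1.238 0.599
1.375 -1.299 0.732
1.5 -1.344 0.872
1.625 -1.371 1.016
1.75 -1.379 1.163
1.78 -1.378 1.198
1.8 -1.377 1.221
```

apply_moves(moves=[[-0.07, 0, -0.01, 0, 0, 0, 0], [-0.146, 0, -0.016, 0, 0, 0, 0], [-0.22, 0, -0.017, 0, 0, 0, 0], [-0.293, 0, -0.015, 0, 0, 0, 0], [-0.366, 0, -0.006, 0, 0, 0, 0], [-0.438, 0, 0.006, 0, 0, 0, 0], [-0.51, 0, 0.024, 0, 0, 0, 0], [-0.58, 0, 0.044, 0, 0, 0, 0], [-0.65, 0, 0.07, 0, 0, 0, 0], [-0.716, 0, 0.099, 0, 0, 0, 0], [-0.78, 0, 0.133, 0, 0, 0, 0], [-0.844, 0, 0.171, 0, 0, 0, 0], [-0.904, 0, 0.213, 0, 0, 0, 0], [-0.961, 0, 0.259, 0, 0, 0, 0], [-0.961, 0, 0.259, 0, 0, 0, 0]])

```text
time_s: 12.45
tool_pos: [0.6121, -0.0503, 0.2457]
tool_rot: [-179.8, 0.1, 77.8]
force: [-2.1, 4.4, -0.2]
grip_width: 0.0273
grasp_force: 40.0
```

apply_moves(moves=[[-0.054, 0, 0.049, 0, 0, 0, 0], [-0.107, 0, 0.101, 0, 0, 0, 0], [-0.155, 0, 0.156, 0, 0, 0, 0], [-0.199, 0, 0.215, 0, 0, 0, 0], [-0.24, 0, 0.276, 0, 0, 0, 0], [-0.277, 0, 0.34, 0, 0, 0, 0], [-0.31, 0, 0.405, 0, 0, 0, 0], [-0.338, 0, 0.473, 0, 0, 0, 0], [-0.363, 0, 0.543, 0, 0, 0, 0], [-0.383, 0, 0.613, 0, 0, 0, 0], [-0.399, 0, 0.685, 0, 0, 0, 0], [-0.41, 0, 0.757, 0, 0, 0, 0], [-0.414, 0, 0.8, 0, 0, 0, 0], [-0.414, 0, 0.8, 0, 0, 0, 0]])

```text
time_s: 13.85
tool_pos: [0.594, -0.1321, 0.0868]
tool_rot: [-179.7, 0.3, 77.9]
force: [-6.2, -0.1, 3.3]
grip_width: 0.0278
grasp_force: 40.0
```

```bash
python3 - <<'E'
from h import *
o=env.get_obs(); print(o["tool_pos"],o["tool_rot"],o["grip_width"],o["force"])
for z in("top","side"):
    im=viewer.read_camera(z)
    cv2.imwrite(f"pics/{z}3.png",cv2.resize(im[200:400,180:420,::-1],None,fx=3,fy=3))
E
```

```text
[ 0.593952  -0.1320695  0.0867949] [-179.71832089    0.28242559   77.8953405 ] 0.027832492539696906 [-6.15182827 -0.1161392   3.31085132]
```

View pics/side3.png

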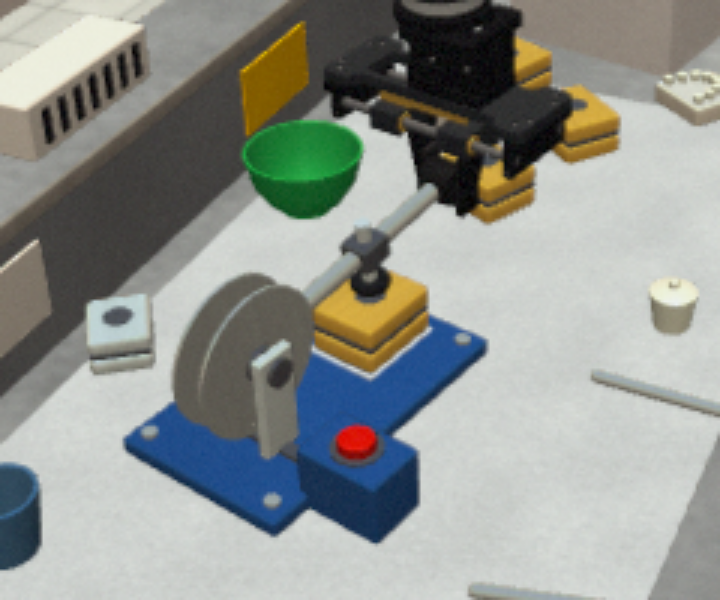

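The picture shows the lever nearly level, the foot just above the flask's disc, and the knob pinched. By geometry the lever is at about 1.67, so I'll go a little past the third notch.

apply_moves(moves=[[-0.002, 0, 0.03, 0, 0, 0, 0], [-0.003, 0, 0.06, 0, 0, 0, 0], [-0.003, 0, 0.09, 0, 0, 0, 0], [-0.003, 0, 0.12, 0, 0, 0, 0], [-0.003, 0, 0.15, 0, 0, 0, 0], [-0.003, 0, 0.15, 0, 0, 0, 0], [-0.003, 0, 0.15, 0, 0, 0, 0]])

```text
time_s: 14.65
tool_pos: [0.5936, -0.1336, 0.0581]
tool_rot: [-179.7, 0.4, 77.9]
force: [-8.1, -1.1, 7.6]
grip_width: 0.0279
grasp_force: 40.0
```

apply_moves(moves=[[0, 0, -0.015, 0, 0, 0, 0], [0, 0, -0.03, 0, 0, 0, 0], [0, 0, -0.03, 0, 0, 0, 0.5], [0, 0, -0.03, 0, 0, 0, 1], [0, 0, -0.03, 0, 0, 0, 1], [0, 0, -0.03, 0, 0, 0, 1], [0, 0, -0.03, 0, 0, 0, 1], [0, 0, -0.1, 0, 0, 0, 1], [0, 0, -0.3, 0, 0, 0, 1], [0, 0, -0.55, 0, 0, 0, 1], [0, 0, -0.8, 0, 0, 0, 1], [0, 0, -0.8, 0, 0, 0, 1]])

```text
time_s: 15.85
tool_pos: [0.6011, -0.1294, 0.2272]
tool_rot: [179.1, 0.0, 78.0]
force: [0.7, 0.1, -1.1]
grip_width: 0.0864
grasp_force: 0.0
```

```bash
python3 - <<'E'
from h import *
o=env.get_obs(); print(o["tool_pos"],o["tool_rot"],o["grip_width"],o["force"])
im=viewer.read_camera("side"); K=cam("side")
cv2.imwrite("pics/side4.png",cv2.resize(im[200:400,180:420,::-1],None,fx=3,fy=3))
M=np.array([[np.cos(a:=np.radians(-12)),-np.sin(a)],[np.sin(a),np.cos(a)]]); c=np.array([.617,-.031])
for th in(1.59,1.75,1.91):
    b=th-np.radians(10); k=np.r_[c+M@[0,.135-.235*np.sin(b)],.085+.235*np.cos(b)]
    print(th,k.round(3),((proj(K,k)-[180,200])*3).round(0))
print([b["location"] for b in boxes_of("side","lever_knob")])
# button
bt=c+M@[-.1,.135]; print("btn",bt, "pred side",proj(K,np.r_[bt,.064]))
hs=cv2.cvtColor(im,cv2.COLOR_RGB2HSV); m=(cv2.inRange(hs,(0,180,120),(6,255,255))|cv2.inRange(hs,(174,180,120),(180,255,255)));m[:330]=0
ys,xs=np.nonzero(m); print("red side",xs.mean(),ys.mean(),xs.min(),xs.max(),ys.min(),ys.max())
p=o["tool_pos"]; y=o["tool_rot"][2]; print(p,y)
E
```

```text
[ 0.60111212 -0.12942447  0.22720084] [1.79140744e+02 4.36144128e-02 7.79921079e+01] 0.08642243659861326 [ 0.67781157  0.13553503 -1.05409438]
1.59 [ 0.597 -0.126  0.121] [[439. 170.]]
1.75 [ 0.596 -0.129  0.084] [[442. 208.]]
1.91 [ 0.597 -0.126  0.046] [[440. 249.]]
[[264.8, 309.0], [281.0, 331.8]]
btn [0.54725332 0.1218411 ] pred side [[298.49406735 344.53035729]]
red side 298.1525423728813 346.09322033898303 292 304 341 352
[ 0.60111212 -0.12942447  0.22720084] 77.99210792024766
```

View pics/side4.png

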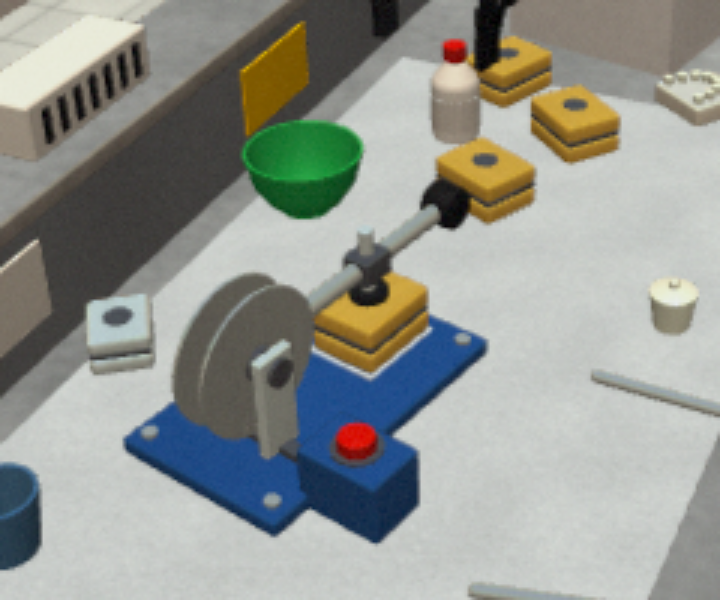

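The knob sits at (445,205) in the crop, matching the prediction for the third notch (442,208). The flask is clamped. Now to the release button, with the gripper turned so its long side clears the lever plane.

```bash
python3 - <<'E'
from h import *
print(units([.55,0,.21],122),units([.547,.122,.11],168,[.55,0,.21],122))
E
```

```text
[ 0.583 -0.368  0.051 -0.     0.    -0.512] [ 0.525  0.311  0.5   -0.     0.    -0.535]
```

apply_moves(moves=[[0.2, -0.12, 0.0, 0, 0, -0.1, 0], [0.4, -0.24, 0.0, 0, 0, -0.2, 0], [0.583, -0.368, 0.05, 0, 0, -0.3, 0], [0.583, -0.368, 0.05, 0, 0, -0.4, 0], [0.583, -0.368, 0.05, 0, 0, -0.512, 0], [0.583, -0.368, 0.05, 0, 0, -0.512, 0], [0.583, -0.368, 0.05, 0, 0, -0.512, 0]])

```text
time_s: 16.65
tool_pos: [0.5482, -0.0004, 0.2066]
tool_rot: [-179.9, -0.1, 121.8]
force: [0.3, -0.3, -0.5]
grip_width: 0.0392
grasp_force: 0.0
```

apply_moves(moves=[[0.15, 0.1, 0, 0, 0, -0.1, 0], [0.3, 0.2, 0, 0, 0, -0.2, 0], [0.45, 0.28, 0, 0, 0, -0.3, 0], [0.525, 0.311, 0, 0, 0, -0.4, 0], [0.525, 0.311, 0.2, 0, 0, -0.5, 0], [0.525, 0.311, 0.4, 0, 0, -0.535, 0], [0.525, 0.311, 0.5, 0, 0, -0.535, 0], [0.525, 0.311, 0.5, 0, 0, -0.535, 0], [0.525, 0.311, 0.5, 0, 0, -0.535, 0], [0.525, 0.311, 0.5, 0, 0, -0.535, 0]])

```text
time_s: 17.65
tool_pos: [0.5472, 0.1222, 0.1091]
tool_rot: [179.9, 0.1, 167.9]
force: [0.7, -0.5, 0.2]
grip_width: 0.0004
grasp_force: 0.0
```

```bash
python3 - <<'E'
from h import *
o=env.get_obs(); print(o["tool_pos"],o["tool_rot"],o["grip_width"],o["force"])
K=cam("wrist"); im=viewer.read_camera("wrist"); cv2.imwrite("pics/w5.png",im[:,:,::-1])
hs=cv2.cvtColor(im,cv2.COLOR_RGB2HSV); m=(cv2.inRange(hs,(0,180,120),(6,255,255))|cv2.inRange(hs,(174,180,120),(180,255,255)))
cs=[c for c in cv2.findContours(m,0,2)[0] if cv2.contourArea(c)>80]
for c in cs: r=cv2.minAreaRect(c); print(r, onz(K,[r[0]],.064))
print("tip",proj(K,o["tool_pos"]),"btn pred",proj(K,[.547,.122,.064]))
E
```

```text
[0.54721507 0.12223099 0.10907527] [1.79949095e+02 1.31349274e-01 1.67881337e+02] 0.0003783430979612748 [ 0.68464782 -0.52650728  0.19524976]
((317.8056335449219, 256.7144775390625), (35.364402770996094, 41.05998229980469), 68.74949645996094) [[0.54571501 0.12235852 0.064     ]]
tip [[318.39272111 288.76068656]] btn pred [[317.67795651 258.67568895]]
```

View pics/w5.png

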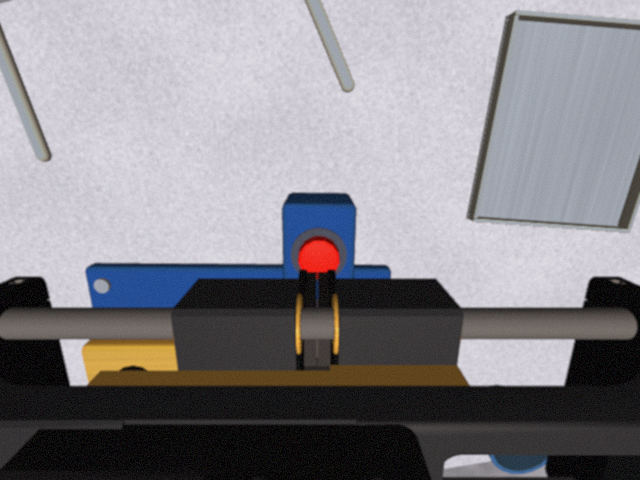

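The shut fingertips are right over the red button (visible part at (318,257)). More than 2 s have passed since I let go of the lever, so I'll press and hold.

apply_moves(moves=[[0, 0, 0.1, 0, 0, 0, 0], [0, 0, 0.2, 0, 0, 0, 0], [0, 0, 0.23, 0, 0, 0, 0], [0, 0, 0.245, 0, 0, 0, 0], [0, 0, 0.255, 0, 0, 0, 0], [0, 0, 0.263, 0, 0, 0, 0], [0, 0, 0.27, 0, 0, 0, 0], [0, 0, 0.27, 0, 0, 0, 0], [0, 0, 0.27, 0, 0, 0, 0], [0, 0, 0.27, 0, 0, 0, 0], [0, 0, 0.27, 0, 0, 0, 0], [0, 0, 0.27, 0, 0, 0, 0], [0, 0, 0.27, 0, 0, 0, 0], [0, 0, 0.27, 0, 0, 0, 0], [0, 0, 0.27, 0, 0, 0, 0]])

```text
time_s: 19.2
tool_pos: [0.5464, 0.1219, 0.056]
tool_rot: [-179.9, 0.1, 167.9]
force: [-7.5, -3.1, 16.1]
grip_width: 0.0005
grasp_force: 7.6
```

```bash
python3 - <<'E'
from h import *
im=viewer.read_camera("side"); K=cam("side")
k=[.6536,.141,.316]; u=proj(K,k)[0].round().astype(int); print(u)
d=im[u[1]-7:u[1]+8,u[0]-7:u[0]+8].mean(); print("mean brightness at up-knob",d)
i=cv2.imread("pics/side0.png"); print("start",i[u[1]-7:u[1]+8,u[0]-7:u[0]+8].mean()); j=cv2.imread("pics/top3.png")
cv2.imwrite("pics/side6.png",im[150:400,150:450,::-1])
E
```

```text
[235 229]
mean brightness at up-knob 19.971851851851852
start 16.191111111111113
```

Pressed fully (z 0.056) and the knob is back at its raised pixel. I'll hold a little longer, then rise.

apply_moves(moves=[[0, 0, 0, 0, 0, 0, 0], [0, 0, 0, 0, 0, 0, 0], [0, 0, 0, 0, 0, 0, 0], [0, 0, 0, 0, 0, 0, 0], [0, 0, 0, 0, 0, 0, 0], [0, 0, 0, 0, 0, 0, 0], [0, 0, -0.05, 0, 0, 0, 0], [0, 0, -0.2, 0, 0, 0, 0], [0, 0, -0.4, 0, 0, 0, 0.3], [0, 0, -0.6, 0, 0, 0, 0.6], [0, 0, -0.6, 0, 0, 0, 1]])

```text
time_s: 20.35
tool_pos: [0.5502, 0.1238, 0.1799]
tool_rot: [179.8, 0.7, 168.0]
force: [0.5, 0.4, -0.1]
grip_width: 0.0167
grasp_force: 0.0
```

```bash
python3 - <<'E'
from h import *
o=env.get_obs(); print(o["tool_pos"],o["tool_rot"],o["grip_width"],o["force"])
im=viewer.read_camera("side").astype(int); i=cv2.imread("pics/side0.png")[:,:,::-1].astype(int)
a=np.abs(im-i).sum(2)[215:290,222:262]; print("diff lever region",a.mean(),(a>90).sum())
p=o["tool_pos"]; y=o["tool_rot"][2]; m=[.55,.02,.18]
print(units(m,122,p,y),units([.6168,-.0300,.12],78,m,122))
E
```

```text
[0.55017328 0.12382606 0.17993308] [179.76373221   0.6523683  167.96554316] 0.016717021416585452 [ 0.47341197  0.43866639 -0.05776499]
diff lever region 55.939 342
[-0.107 -0.508 -0.     0.    -0.     0.535] [-0.389  0.151  0.3    0.    -0.     0.512]
```

apply_moves(moves=[[-0.02, -0.2, 0, 0, 0, 0, 1], [-0.06, -0.4, 0, 0, 0, 0.1, 1], [-0.107, -0.508, 0, 0, 0, 0.2, 1], [-0.107, -0.508, 0, 0, 0, 0.3, 1], [-0.107, -0.508, 0, 0, 0, 0.4, 1], [-0.107, -0.508, 0, 0, 0, 0.5, 1], [-0.107, -0.508, 0, 0, 0, 0.535, 1], [-0.107, -0.508, 0, 0, 0, 0.535, 1]])

```text
time_s: 21.2
tool_pos: [0.5454, 0.0182, 0.1726]
tool_rot: [-180.0, -0.0, 122.0]
force: [-0.2, -0.4, 0.4]
grip_width: 0.083
grasp_force: 0.0
```

apply_moves(moves=[[-0.15, 0.05, 0, 0, 0, 0.1, 1], [-0.3, 0.1, 0, 0, 0, 0.2, 1], [-0.389, 0.151, 0, 0, 0, 0.3, 1], [-0.389, 0.151, 0, 0, 0, 0.4, 1], [-0.389, 0.151, 0.1, 0, 0, 0.5, 1], [-0.389, 0.151, 0.1, 0, 0, 0.512, 1], [-0.389, 0.151, 0.1, 0, 0, 0.512, 1]])

```text
time_s: 21.9
tool_pos: [0.612, -0.0317, 0.1529]
tool_rot: [-179.9, 0.0, 78.2]
force: [0.0, 0.3, -0.1]
grip_width: 0.0869
grasp_force: 0.0
```

```bash
python3 - <<'E'
from h import *
o=env.get_obs(); print(o["tool_pos"],o["tool_rot"],o["grip_width"])
brass("wrist",.057)
im=viewer.read_camera("side"); i=cv2.imread("pics/side0.png")[:,:,::-1]
for x in(im,i):
    m=(x[215:245,220:252].max(2)<45).astype(np.uint8); ys,xs=np.nonzero(m); print(len(xs),xs.mean()+220,ys.mean()+215)
E
```

```text
[ 0.61203317 -0.03173679  0.15288736] [-1.79911366e+02  1.32037550e-02  7.82013621e+01] 0.0868508280526912
brass [ 0.7142 -0.183   0.057 ] [(np.float64(0.3074), np.float64(-11.7)), (np.float64(0.0205), np.float64(-87.3))]
brass [ 0.6169 -0.029   0.057 ] [(np.float64(0.0564), np.float64(-11.8)), (np.float64(0.0753), np.float64(-99.9))]
399 233.75438596491227 228.21804511278197
400 233.765 228.25
```

The lever is fully up (knob pixel identical to the start). Regrasping the flask.

apply_moves(moves=[[0.013, 0.022, 0.2, 0, 0, 0, 1], [0.013, 0.022, 0.4, 0, 0, 0, 1], [0.013, 0.022, 0.55, 0, 0, 0, 1], [0.013, 0.022, 0.63, 0, 0, 0, 1], [0.013, 0.022, 0.63, 0, 0, 0, 1], [0.013, 0.022, 0.63, 0, 0, 0, 0], [0.013, 0.022, 0.63, 0, 0, 0, 0], [0.013, 0.022, 0.63, 0, 0, 0, 0], [0.013, 0.022, 0.63, 0, 0, 0, 0], [0.013, 0.022, 0.63, 0, 0, 0, 0], [0.013, 0.022, 0.63, 0, 0, 0, 0], [0.013, 0.022, 0.63, 0, 0, 0, 0], [0.013, 0.022, 0.63, 0, 0, 0, 0]])

```text
time_s: 23.3
tool_pos: [0.617, -0.0301, 0.0285]
tool_rot: [-180.0, 0.0, 78.0]
force: [-3.1, 0.0, 5.7]
grip_width: 0.0597
grasp_force: 40.0
```

```bash
python3 - <<'E'
from h import *
p=env.get_obs()["tool_pos"]; a=[p[0],p[1],.165]; P=[(a,78),([.48,0,.165],78),([.475,.16,.165],76),([.507,.322,.12],74)]
q=(p,78)
for t in P: print(units(t[0],t[1],q[0],q[1])); q=t
print(units(P[1][0],78,p,78))
E
```

```text
[ 0.     0.    -0.683  0.     0.     0.   ]
[ 0.005 -0.701 -0.     0.     0.     0.   ]
[ 0.777 -0.191 -0.     0.    -0.     0.023]
[ 0.825 -0.041  0.225  0.    -0.     0.023]
[ 0.005 -0.701 -0.683  0.     0.     0.   ]
```

apply_moves(moves=[[0, 0, -0.1, 0, 0, 0, 0], [0, 0, -0.25, 0, 0, 0, 0], [0, 0, -0.45, 0, 0, 0, 0], [0, -0.05, -0.6, 0, 0, 0, 0], [0, -0.15, -0.683, 0, 0, 0, 0], [0, -0.3, -0.683, 0, 0, 0, 0], [0, -0.45, -0.683, 0, 0, 0, 0], [0, -0.6, -0.683, 0, 0, 0, 0], [0.005, -0.701, -0.683, 0, 0, 0, 0], [0.005, -0.701, -0.683, 0, 0, 0, 0]])

```text
time_s: 24.3
tool_pos: [0.4772, 0.0006, 0.1631]
tool_rot: [-179.8, 0.1, 78.0]
force: [-0.1, 0.2, -5.3]
grip_width: 0.0597
grasp_force: 40.0
```

apply_moves(moves=[[0.1, -0.02, 0, 0, 0, 0, 0], [0.25, -0.06, 0, 0, 0, 0.01, 0], [0.42, -0.1, 0, 0, 0, 0.02, 0], [0.6, -0.15, 0, 0, 0, 0.023, 0], [0.72, -0.18, 0, 0, 0, 0.023, 0], [0.777, -0.191, 0, 0, 0, 0.023, 0], [0.777, -0.191, 0, 0, 0, 0.023, 0]])

```text
time_s: 25.0
tool_pos: [0.4755, 0.1613, 0.1638]
tool_rot: [-180.0, -0.0, 76.2]
force: [-0.3, -0.5, -4.6]
grip_width: 0.0595
grasp_force: 40.0
```

apply_moves(moves=[[0.1, 0, 0, 0, 0, 0, 0], [0.25, -0.01, 0, 0, 0, 0.01, 0], [0.42, -0.02, 0, 0, 0, 0.02, 0], [0.6, -0.03, 0.05, 0, 0, 0.023, 0], [0.75, -0.04, 0.12, 0, 0, 0.023, 0], [0.825, -0.041, 0.2, 0, 0, 0.023, 0], [0.825, -0.041, 0.225, 0, 0, 0.023, 0], [0.825, -0.041, 0.225, 0, 0, 0.023, 0], [0.825, -0.041, 0.225, 0, 0, 0.023, 0]])

```text
time_s: 25.9
tool_pos: [0.5087, 0.3194, 0.1191]
tool_rot: [179.9, 0.1, 73.8]
force: [-0.5, -0.4, -5.1]
grip_width: 0.0597
grasp_force: 40.0
```

```bash
python3 - <<'E'
from h import *
o=env.get_obs(); print(o["tool_pos"],o["tool_rot"],o["grip_width"],o["force"])
K=cam("wrist"); im=viewer.read_camera("wrist"); cv2.imwrite("pics/w7.png",im[:,:,::-1])
a=np.radians(-16.5); M=np.array([[np.cos(a),-np.sin(a)],[np.sin(a),np.cos(a)]])
for sx in(-1,1):
    for sy in(-1,1): 
        u=proj(K,np.r_[np.array([.507,.322])+M@[sx*.0725,sy*.0625],.014])[0]; print(sx,sy,u.round()); cv2.circle(im,(int(u[0]),int(u[1])),4,(255,0,0),1)
cv2.imwrite("pics/w7b.png",im[:,:,::-1])
E
```

```text
[0.50871808 0.31940866 0.11912875] [1.79946938e+02 9.63198214e-02 7.38418746e+01] 0.05965857906838287 [-0.51697227 -0.42598314 -5.08857874]
-1 -1 [228. 301.]
-1 1 [218. 151.]
1 -1 [397. 302.]
1 1 [409. 152.]
```

View pics/w7b.png

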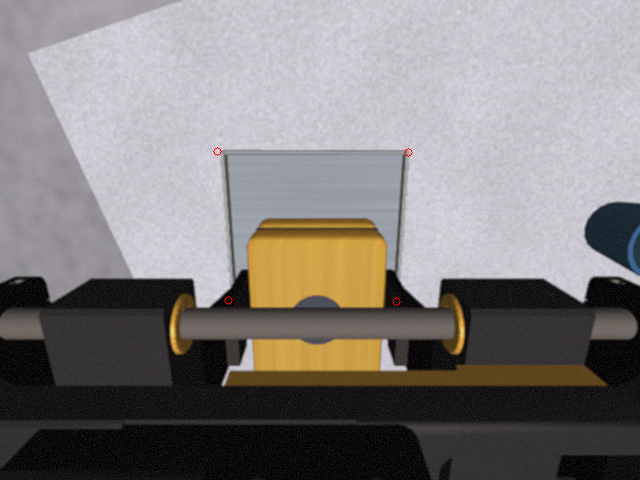

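The flask is over the tray; its rim spans columns 223-407 with the far edge at row 150, close to my predicted corners, so it's centred. Lowering.

apply_moves(moves=[[0, 0, 0.15, 0, 0, 0, 0], [0, 0, 0.3, 0, 0, 0, 0], [0, 0, 0.4, 0, 0, 0, 0], [0, 0, 0.45, 0, 0, 0, 0], [0, 0, 0.475, 0, 0, 0, 0], [0, 0, 0.475, 0, 0, 0, 0], [0, 0, 0.475, 0, 0, 0, 0]])

```text
time_s: 26.65
tool_pos: [0.5085, 0.3224, 0.0255]
tool_rot: [179.9, -0.1, 74.0]
force: [0.4, 0.0, -4.1]
grip_width: 0.0597
grasp_force: 40.0
```

Need about 9 mm more; going slowly.

apply_moves(moves=[[0, 0, 0.01, 0, 0, 0, 0], [0, 0, 0.02, 0, 0, 0, 0], [0, 0, 0.03, 0, 0, 0, 0], [0, 0, 0.037, 0, 0, 0, 0], [0, 0, 0.042, 0, 0, 0, 0], [0, 0, 0.046, 0, 0, 0, 0], [0, 0, 0.046, 0, 0, 0, 0]])

```text
time_s: 27.35
tool_pos: [0.5075, 0.3219, 0.0165]
tool_rot: [180.0, 0.1, 74.0]
force: [-4.3, -2.5, 7.2]
grip_width: 0.0599
grasp_force: 40.0
```

Contact made. I'll open partway so the fingers stay clear of the walls, then rise.

apply_moves(moves=[[0, 0, 0.046, 0, 0, 0, 0.82], [0, 0, 0.046, 0, 0, 0, 0.82], [0, 0, 0.046, 0, 0, 0, 0.82], [0, 0, 0.046, 0, 0, 0, 0.82], [0, 0, 0.046, 0, 0, 0, 0.82], [0, 0, 0, 0, 0, 0, 0.82], [0, 0, -0.1, 0, 0, 0, 0.82], [0, 0, -0.3, 0, 0, 0, 0.82], [0, 0, -0.55, 0, 0, 0, 0.82], [0, 0, -0.8, 0, 0, 0, 0.82], [0, 0, -0.8, 0, 0, 0, 0.82], [0, 0, -0.8, 0, 0, 0, 0.82]])

```text
time_s: 28.55
tool_pos: [0.5082, 0.3226, 0.1771]
tool_rot: [179.8, -0.1, 74.0]
force: [0.1, -0.2, 0.3]
grip_width: 0.0712
grasp_force: 0.0
```

```bash
python3 - <<'E'
from h import *
o=env.get_obs(); print(o["time_s"],o["tool_pos"],o["grip_width"],o["force"])
brass("wrist",.045,"w8")
s=viewer.read_camera("side").astype(int); i=cv2.imread("pics/side0.png")[:,:,::-1].astype(int)
m=(np.abs(s-i).sum(2)>120).astype(np.uint8); m=cv2.morphologyEx(m,cv2.MORPH_OPEN,np.ones((3,3)))
n,_,st,ce=cv2.connectedComponentsWithStats(m)
print([(st[k].tolist(),ce[k].round()) for k in range(1,n) if st[k][4]>20])
x=s[215:245,220:252].max(2)<45; ys,xs=np.nonzero(x); print(len(xs),xs.mean()+220,ys.mean()+215)
E
```

```text
28.55 [0.50824917 0.32261912 0.17706199] 0.07122608315474323 [ 0.06862802 -0.15964123  0.26779851]
brass [0.586  0.1387 0.045 ] [(np.float64(0.0226), np.float64(71.1)), (np.float64(0.3739), np.float64(-16.1))]
brass [0.5087 0.3224 0.045 ] [(np.float64(0.0566), np.float64(-16.0)), (np.float64(0.0759), np.float64(-104.5))]
[([467, 0, 114, 65, 2291], array([525.,  22.])), ([636, 6, 4, 10, 30], array([638.,  10.])), ([591, 24, 7, 6, 33], array([594.,  27.])), ([619, 24, 13, 8, 49], array([625.,  28.])), ([208, 30, 297, 193, 15467], array([331., 123.])), ([524, 33, 116, 231, 13703], array([588., 134.])), ([247, 97, 9, 5, 27], array([251.,  99.])), ([229, 100, 23, 13, 192], array([241., 107.])), ([627, 151, 11, 9, 74], array([632., 155.])), ([261, 218, 10, 24, 172], array([266., 230.])), ([240, 226, 6, 11, 48], array([242., 231.])), ([217, 231, 11, 14, 113], array([221., 238.])), ([395, 244, 25, 27, 630], array([407., 257.])), ([253, 260, 5, 6, 25], array([255., 262.])), ([197, 265, 110, 97, 5222], array([252., 312.])), ([569, 270, 18, 62, 543], array([577., 299.])), ([624, 277, 9, 7, 51], array([628., 280.])), ([591, 286, 6, 7, 33], array([593., 289.])), ([310, 329, 6, 11, 47], array([312., 334.])), ([610, 334, 30, 12, 249], array([626., 339.])), ([292, 339, 27, 23, 362], array([304., 350.])), ([256, 354, 25, 20, 289], array([269., 363.])), ([236, 360, 9, 8, 54], array([240., 363.])), ([271, 370, 18, 22, 247], array([279., 380.])), ([241, 412, 54, 58, 1924], array([268., 440.]))]
187 231.77005347593584 236.57754010695186
```

```bash
python3 -c "
from cell import env
print(env.sign_off())"
```

```text
the job is handed in; nothing more can be done
None
```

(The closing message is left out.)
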